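# Sweep brass discs through the gate into the slot

### The arm

A 7-joint arm with a two-finger parallel gripper is mounted at the origin on the work surface. World frame = base frame: x ahead of the robot, y to its left, z up, the work surface at z = 0. Lengths are in m, angles in degrees, forces in N, time in s.
With the tool pointing down it reaches from about 0.375 to 0.925 m from the base axis. Payload 3.1 kg.
Tool frame: the origin (TCP) lies on the centre line of the jaws, within the pads' length; the fingertips stand 25 mm ahead of it and the grasp point (between the pads) lies 6 mm ahead of it; x points along the fingers, y is the direction in which the jaws open and shut, and the axes are right-handed (so a half turn about x gives the same grasp; the last joint's range is limited). The gripper opens to 85 mm and grips with 20 to 120 N. Pads are 22 mm wide; open, the fingers measure 114 mm over their backs; the gripper's body (76 mm by 85 mm) begins 54 mm behind the grasp point. The pads swing forward as they close: fully open they stand 13 mm farther back than shut.
Start: joints at [69.167, 21.939, 2.515, 91.553, -1.026, 66.532, -2.859], TCP at [0.171, -0.627, 0.256] pointing down, gripper open.
Joint ranges: [-149.38, 149.38], [-23.57, 123.04], [-84.95, 90], [0, 143.3], [-89.99, 269.99], [3.08, 112.72], [-163.45, 163.45]. Speed limits (degrees/s): [159.86, 159.86, 180, 180, 180, 180, 180].

### API

Orientations are given as a 3x3 rotation matrix whose columns are the frame's x, y, z axes.
In Python, from rig import manip gives the robot as it stands. The module is installed in compiled form; this text tells all that it offers.
- The arm moves only by the tool servo_tool, never from a script. Its argument "motion" is a list of rows, each an object with "delta_pos": the shift along the tool's x, y, z in units of 25 mm (1.0 is 25 mm), a list of three; "twist": the turn, a rotation vector about the tool's x, y, z in units of 6 degrees (1.0 is 6 degrees), a list of three. In form: [{"delta_pos": [x, y, z], "twist": [ax, ay, az]}, ...]. A call has 1 to 20 rows; each row is the pose to reach, as a shift and turn from the pose commanded when the call began, along the tool's axes at that moment; what a row does not reach only later rows make up. A row lasts 1/12 s, in which the tool goes at most 41.7 mm and 7.16 degrees, less where a joint would pass 70% of its speed; a pose out of reach is approached as far as the arm can. A call with a gripper value outside its range is refused whole. "jaw" is the closure, from -1 (fully open) to 1 (shut), so that 0 is half open, set as the call begins (left out, the last holds). The fingers move at their own pace and stop on an object; "squeeze" is the grip in N (left out, the last holds). Time passes only in rows, so rows that repeat a pose let the fingers close. It gives the time, the measured TCP pose, the force and the opening at its end, in the units of the state.
- manip.observe(): the state, without advancing time (a new reading comes with each control period).
- manip.capture(name): name is "side" or "top"; returns a dict with "pixels" (420x560x3 uint8, blue, green, red), "z_map" (420x560 float32, m along the optical axis (not along the pixel's ray), 0 where there is no reading), "camera_matrix" (3x3 intrinsics, pixels), "position" and "orientation" of the camera in the world. Camera axes: x right, y up, looking along -z (the intrinsics and any distortion apply to the point x, -y, -z); pixel columns grow to the right and rows downward; lengths in m; the calibration is good to about 2 mm. A picture is of the moment at which its call begins.
- manip.job_done(): hands the job in, once; it reports no verdict.
The state is a dict: "time": time; "joint_pos": joint angles; "qd": joint speeds; "joint_torque": joint torques, N m; "tcp_pos": TCP position; "tool_rot": TCP orientation; "wrist_force": force on the tool from outside, world axes, zero at the start; "moment": the same for the moment, N m; "width": finger opening in m.
Only numpy, scipy, OpenCV 4.12 (cv2) and the standard library are available. Lean on these libraries where they do the work, as an engineer would, in place of code of your own. Each camera call takes 0.05 s, during which the arm holds its last target. There are 200 camera calls.

### The job

Sweep the three brass discs on the sorting tray through the narrow gate in the steel cross wall, one after another, so that each drops into the slot behind it before the next one goes through. Push them along the tray with the closed fingertips and do not lift them; leave the steel post on the tray and the things around the tray where they stand.

Things in the scene. Friction and masses are not known exactly. Their poses are not given: they have to be found in the camera images.
- tray: Fixed wooden sorting tray with a grey deck, 278 mm long (its x) and 252 mm wide (its y). Origin: underside, on the bench; z up. The flat deck is 60 mm above the bench and spans x -150 to +65, y -120 to +120 mm. Wooden rims 6 mm thick stand 16 mm above the deck all round (tops 76 mm above the bench). A thin steel cross wall (x 65 to 70 mm, also 16 mm above the deck) closes the +x end of the deck except for the gate in its middle. Behind the wall is the slot.
- gate (a point): Middle of the gate at deck height: a 36 mm wide gap in the 5 mm thick steel cross wall, centred on tray y = 0 at tray x = 67.5 mm. Discs go through along the tray's +x. The deck ends and the slot begins at the back face of the wall, tray x = 70 mm; a disc tips into the slot when its middle is past that edge.
- slot (a point): Middle of the slot's mouth at deck height: an open square pocket 46 x 46 mm, tray x 70 to 116, y -23 to +23 mm, 52 mm deep below the deck, with a black rubber bottom.
- post: Steel post 20 mm in diameter with a 12 mm neck, 34 mm tall, 60 g, standing loose on the deck in a rear corner far from the gate. Origin: middle of its underside. Leave it.
- glue: White glue bottle, 48 mm in diameter, about 120 mm tall, standing on the bench beyond the tray's rear (-x) end. Origin: underside. Leave it.
- tape: Roll of paper tape lying flat, 90 mm in diameter, 22 mm tall, on the bench beyond the tray's rear (-x) end, beside the bottle. Origin: underside. Leave it.
- driver: Screwdriver, roughly 200 mm long and 30 mm thick, lying on the bench across the slot end, beyond the tray's +x side. Leave it.
- disc_a_center (a point): Middle of one of three equal brass discs, 26 mm in diameter, 8 mm thick, 25 to 50 g, with a small drill mark on top; it lies flat and loose on the deck, its middle 4 mm above the deck.
- disc_a: The same disc; origin: middle of its underside.
- disc_b_center (a point): Middle of one of three equal brass discs, 26 mm in diameter, 8 mm thick, 25 to 50 g, with a small drill mark on top; it lies flat and loose on the deck, its middle 4 mm above the deck.
- disc_b: The same disc; origin: middle of its underside.
- disc_c_center (a point): Middle of one of three equal brass discs, 26 mm in diameter, 8 mm thick, 25 to 50 g, with a small drill mark on top; it lies flat and loose on the deck, its middle 4 mm above the deck.
- disc_c: The same disc; origin: middle of its underside.
There are look-alikes about, which are no part of the job. Leave any blue or purple look-alike of the disc_a alone.

How it is judged (in metres and radians):
On the way, in this order (a step that is already met when the one before it is completed fails the run):
1. one disc has dropped into the slot while the two others are still on the deck before the gate ((((x of disc_a_center in the frame of tray between 0.07 and 0.116 m and y of disc_a_center in the frame of tray between -0.023 and 0.023 m and height (world z) of disc_a_center below 0.056 m) and x of each of disc_b_center, disc_c_center in the frame of tray below 0.055 m) or ((x of disc_b_center in the frame of tray between 0.07 and 0.116 m and y of disc_b_center in the frame of tray between -0.023 and 0.023 m and height (world z) of disc_b_center below 0.056 m) and x of each of disc_a_center, disc_c_center in the frame of tray below 0.055 m) or ((x of disc_c_center in the frame of tray between 0.07 and 0.116 m and y of disc_c_center in the frame of tray between -0.023 and 0.023 m and height (world z) of disc_c_center below 0.056 m) and x of each of disc_a_center, disc_b_center in the frame of tray below 0.055 m))), for 0.2 s.
2. a second disc has dropped into the slot while the last is still on the deck before the gate (((x of disc_a_center in the frame of tray below 0.055 m and (x of disc_b_center in the frame of tray between 0.07 and 0.116 m and y of disc_b_center in the frame of tray between -0.023 and 0.023 m and height (world z) of disc_b_center below 0.056 m) and (x of disc_c_center in the frame of tray between 0.07 and 0.116 m and y of disc_c_center in the frame of tray between -0.023 and 0.023 m and height (world z) of disc_c_center below 0.056 m)) or (x of disc_b_center in the frame of tray below 0.055 m and (x of disc_a_center in the frame of tray between 0.07 and 0.116 m and y of disc_a_center in the frame of tray between -0.023 and 0.023 m and height (world z) of disc_a_center below 0.056 m) and (x of disc_c_center in the frame of tray between 0.07 and 0.116 m and y of disc_c_center in the frame of tray between -0.023 and 0.023 m and height (world z) of disc_c_center below 0.056 m)) or (x of disc_c_center in the frame of tray below 0.055 m and (x of disc_a_center in the frame of tray between 0.07 and 0.116 m and y of disc_a_center in the frame of tray between -0.023 and 0.023 m and height (world z) of disc_a_center below 0.056 m) and (x of disc_b_center in the frame of tray between 0.07 and 0.116 m and y of disc_b_center in the frame of tray between -0.023 and 0.023 m and height (world z) of disc_b_center below 0.056 m)))), for 0.2 s.
3. the third disc has dropped into the slot (x of disc_a_center in the frame of tray between 0.07 and 0.116 m and y of disc_a_center in the frame of tray between -0.023 and 0.023 m and height (world z) of each of disc_a_center, disc_b_center, disc_c_center below 0.056 m and x of disc_b_center in the frame of tray between 0.07 and 0.116 m and y of disc_b_center in the frame of tray between -0.023 and 0.023 m and x of disc_c_center in the frame of tray between 0.07 and 0.116 m and y of disc_c_center in the frame of tray between -0.023 and 0.023 m), for 0.2 s.
At the end, for the whole second after the job is handed in: All three discs lie still in the slot (centres within its mouth in plan and at least 4 mm below the deck); post, bottle, tape and screwdriver within 20 mm of where they stood, the post upright (all of step 3 and linear speed of each of disc_a, disc_b, disc_c below 0.02 m/s and distance of each of post, glue, tape, driver from where it was at the start of the episode below 0.02 m and angle between post's own z axis and vertical below 0.2 rad); the robot touches nothing.
It fails at once if a disc is lifted more than 12 mm off the deck (height (world z) of any of disc_a_center, disc_b_center, disc_c_center above 0.076 m).
It fails at once if the post is moved or tipped (distance of post from where it was at the start of the episode above 0.02 m or angle between post's own z axis and vertical above 0.2 rad).
It fails at once if the bottle, tape or screwdriver is moved (distance of any of glue, tape, driver from where it was at the start of the episode above 0.02 m).
It also fails if it takes over 61 s, if anything falls off the work surface, if the arm or the gripper's body presses on something with over 40 N, if the wrist force passes 120 N, or if a joint passes its speed limit or range.

## Working session

There is one attempt and no reset: what is moved stays moved. The work goes in short steps, Python scripts to look and compute and a tool call to move; the robot and the scene stay as the last step left them, time stands still between calls to the robot, and variables do not carry over. Pictures are saved under pics/ and viewed, about 8 in all and at most 12, crops included, and the job is handed in when it is done.

Besides the shell and the picture viewer there is one more tool, called after "Request:" as name([rows], argument=value, ...), one row to a line, values as JSON. servo_tool: Moves the arm, as the interface text tells. Its arguments: {"type":"object","properties":{"motion":{"type":"array"},"jaw":{"type":"number"},"squeeze":{"type":"number"}},"required":["motion"]}

```bash
mkdir -p pics; cat > h.py <<'E'
import numpy as np, cv2
from rig import manip
def ray(c,u,v,z):
    K=np.array(c["camera_matrix"]);R=np.array(c["orientation"]);p=np.array(c["position"])
    d=np.array([(u-K[0,2])/K[0,0],-(v-K[1,2])/K[1,1],-1.0]);d=R@d
    return p+d*(z-p[2])/d[2]
def proj(c,P):
    K=np.array(c["camera_matrix"]);R=np.array(c["orientation"]);p=np.array(c["position"])
    q=R.T@(np.array(P)-p);return K[0,0]*q[0]/-q[2]+K[0,2],K[1,2]+K[1,1]*q[1]/q[2]
E
python3 - <<'E'
from h import *
for n in("top","side"):
    c=manip.capture(n);cv2.imwrite(f"pics/{n}0.png",c["pixels"]);print(n,c["camera_matrix"],c["position"],c["orientation"],c.keys())
s=manip.observe();print(s["time"],s["tcp_pos"],s["tool_rot"],s["width"])
E
```

```text
top [[413.89331485   0.         280.19559831]
 [  0.         413.89331485 210.75812877]
 [  0.           0.           1.        ]] [0.49078492 0.08259984 0.79857998] [[-0.02935727  0.98953114 -0.14130209]
 [-0.99927753 -0.02564053  0.0280531 ]
 [ 0.02413636  0.14202357  0.98956897]] dict_keys(['pixels', 'z_map', 'camera_matrix', 'position', 'orientation'])
side [[433.98388777   0.         281.54426534]
 [  0.         433.98388777 210.16607211]
 [  0.           0.           1.        ]] [ 0.40365604 -0.52481459  0.67550509] [[ 0.94822168  0.21133295 -0.23709499]
 [-0.31753729  0.64668309 -0.69352076]
 [ 0.00676153  0.73289792  0.68030502]] dict_keys(['pixels', 'z_map', 'camera_matrix', 'position', 'orientation'])
0.1 [ 0.17054791 -0.62640494  0.25500065] [[-7.47916454e-04  2.62748671e-01 -9.64864020e-01]
 [ 2.26708455e-03 -9.64861364e-01 -2.62749705e-01]
 [-9.99997150e-01 -2.38394314e-03  1.25962236e-04]] 0.08550568708630239
```

View pics/top0.png

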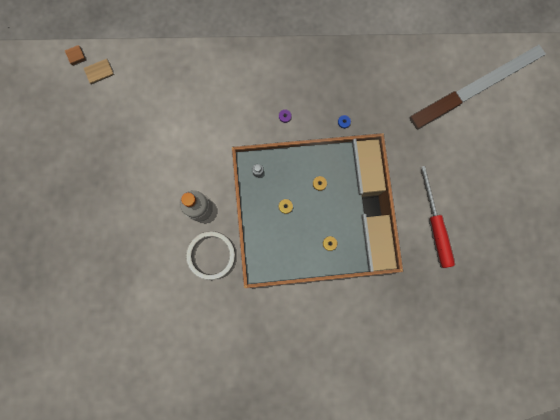

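View pics/side0.png

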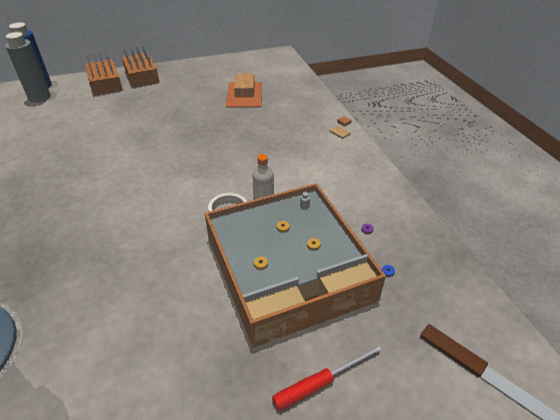

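The top view shows three brass discs on the deck at (286,206), (320,183) and (330,244). The post is at (258,171) and the slot at (373,206). The purple (285,116) and blue (344,121) look-alikes are off the tray, so the three on the deck are the ones meant. I'll measure them and confirm in a crop.

```bash
cat >> h.py <<'E'
def brass(c):
    hsv=cv2.cvtColor(c["pixels"],cv2.COLOR_BGR2HSV)
    return cv2.inRange(hsv,(14,110,90),(32,255,255))
def discs(c,tray=None,zt=0.068):
    m=cv2.morphologyEx(brass(c),cv2.MORPH_CLOSE,np.ones((5,5),np.uint8))
    out=[]
    for k in cv2.findContours(m,cv2.RETR_EXTERNAL,cv2.CHAIN_APPROX_NONE)[0]:
        a=cv2.contourArea(k)
        if a<60 or a>400: continue
        (u,v),r=cv2.minEnclosingCircle(k)
        (u,v)=cv2.minAreaRect(k)[0]
        out.append((round(u,1),round(v,1),a,ray(c,u,v,zt)[:2].round(4)))
    return out
E
python3 - <<'E'
from h import *
for n in("top","side"):
    c=manip.capture(n)
    K=c["camera_matrix"];z=c["z_map"];v,u=np.indices(z.shape)
    P=np.stack([(u-K[0,2])/K[0,0]*z,-(v-K[1,2])/K[1,1]*z,-z],-1)@np.array(c["orientation"]).T+c["position"]
    m=(z>0)&(P[...,2]>0.069)&(P[...,2]<0.082)&(abs(P[...,0]-.58)<.25)&(abs(P[...,1])<.25)
    m=cv2.morphologyEx(m.astype(np.uint8),cv2.MORPH_CLOSE,np.ones((3,3),np.uint8))
    nl,l,st,_=cv2.connectedComponentsWithStats(m);i=1+st[1:,4].argmax();print(st[1:])
    q=P[(l==i)&(z>0)][:,:2].astype(np.float32)
    r=cv2.minAreaRect(q);print(n,r,np.median(P[(l==i)][:,2]))
    hull=cv2.boxPoints(r);print(hull)
    for d in discs(c): print(d)
    if n=="top":
        cv2.imwrite("pics/crop.png",cv2.resize(c["pixels"][95:300,180:440],None,fx=3,fy=2.9))
        for w,(uu,vv) in dict(post=(258,170)).items(): print(w,P[vv,uu],ray(c,uu,vv,.094))
E
```

```text
[[ 232  133  171  155 2738]
 [ 253  169   11    7   20]
 [ 252  170    1    1    1]
 [ 315  176   12   13   62]
 [ 180  191   27   26  218]
 [ 279  199   10   11   34]
 [ 291  205    2    3    3]
 [ 288  209    1    1    1]
 [ 324  236   12   14   77]
 [ 325  239    2    1    2]
 [ 323  243    1    1    1]
 [ 336  246    1    1    1]]
top ((0.5982035398483276, -0.001381799578666687), (0.25244981050491333, 0.27831608057022095), 4.133372783660889) 0.07553714917034043
[[ 0.4622767   0.1283162 ]
 [ 0.48233724 -0.14927599]
 [ 0.7341304  -0.1310798 ]
 [ 0.71406984  0.14651239]]
(329.5, 243.5, 138.0, array([ 0.5344, -0.0236]))
(285.5, 206.0, 139.0, array([0.6034, 0.0522]))
(187.8, 198.8, 114.5, array([0.621 , 0.2259]))
(319.3, 182.9, 134.0, array([ 0.6441, -0.0102]))
post [0.66409116 0.09919312 0.09410819] [0.66411778 0.09919567 0.094     ]
[[ 253  170   21   13  143]
 [ 204  183  182  143 2586]
 [ 300  199   10    8   57]
 [ 283  223    1    1    1]
 [ 279  225    4    5    9]
 [ 285  229    1    1    1]
 [ 312  239    1    1    1]
 [ 308  243    1    1    1]
 [ 311  244    1    1    1]
 [ 315  244    2    2    2]
 [ 261  259    1    1    1]
 [ 267  261    1    1    1]
 [ 256  263    4    4    8]
 [ 262  265    3    1    3]]
side ((0.5968884229660034, -4.79966402053833e-05), (0.2525067627429962, 0.28205248713493347), 4.119807243347168) 0.07457897780785189
[[ 0.46082962  0.13154352]
 [ 0.48109293 -0.14978015]
 [ 0.73294723 -0.13163951]
 [ 0.7126839   0.14968416]]
(276.0, 304.0, 185.5, array([ 0.5335, -0.1208]))
(348.6, 286.7, 138.0, array([ 0.6639, -0.1264]))
(260.5, 262.5, 113.5, array([ 0.5345, -0.0264]))
(313.0, 243.5, 98.5, array([ 0.6427, -0.0124]))
(282.5, 226.0, 86.0, array([0.6025, 0.0502]))
(339.7, 130.1, 89.5, array([0.8537, 0.3351]))
(243.5, 83.5, 249.5, array([0.6842, 0.6591]))
(102.0, 70.3, 133.5, array([0.2854, 0.8794]))
```

View pics/crop.png

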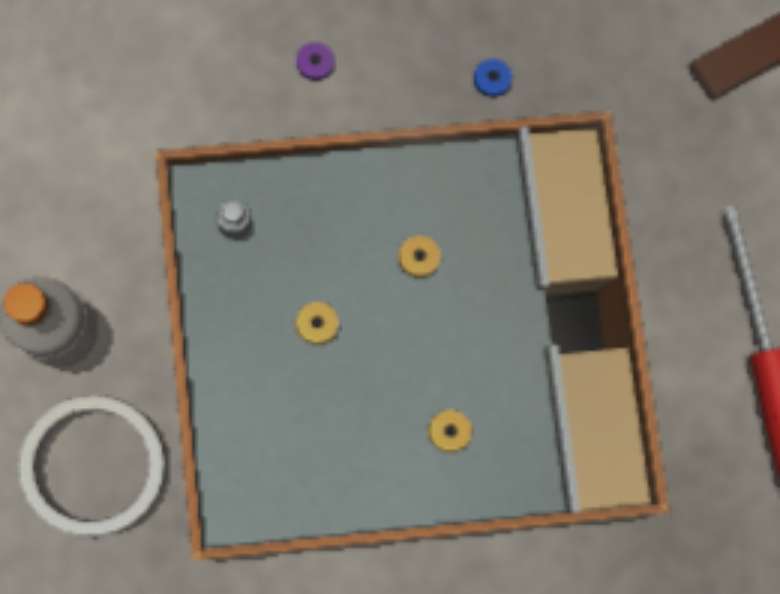

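The crop confirms it: three brass discs with drill marks on the deck, and the coloured look-alikes outside. In the tray frame the discs are roughly A (-3,45), B (-69,9) and C (2,-65) mm. The tray origin is about (0.599,-0.018), with +x at -85.9°. I'll move above and behind B with the jaws shut and tool y along tray +x.

Request:
servo_tool([
  {"delta_pos": [0,-1,-1],"twist": [0.5,0,0]},
  {"delta_pos": [2,-23,-24.1],"twist": [1.85,0,0]},
  {"delta_pos": [2,-23,-24.1],"twist": [1.85,0,0]},
  {"delta_pos": [2,-23,-24.1],"twist": [1.85,0,0]},
  {"delta_pos": [2,-23,-24.1],"twist": [1.85,0,0]},
  {"delta_pos": [2,-23,-24.1],"twist": [1.85,0,0]},
  {"delta_pos": [2,-23,-24.1],"twist": [1.85,0,0]},
  {"delta_pos": [2,-23,-24.1],"twist": [1.85,0,0]},
  {"delta_pos": [2,-23,-24.1],"twist": [1.85,0,0]},
  {"delta_pos": [2,-23,-24.1],"twist": [1.85,0,0]},
  {"delta_pos": [2,-23,-24.1],"twist": [1.85,0,0]},
  {"delta_pos": [2,-23,-24.1],"twist": [1.85,0,0]},
  {"delta_pos": [2,-23,-24.1],"twist": [1.85,0,0]},
  {"delta_pos": [2,-23,-24.1],"twist": [1.85,0,0]},
  {"delta_pos": [2,-23,-24.1],"twist": [1.85,0,0]},
  {"delta_pos": [2,-23,-24.1],"twist": [1.85,0,0]},
  {"delta_pos": [2,-23,-24.1],"twist": [1.85,0,0]},
  {"delta_pos": [2,-23,-24.1],"twist": [1.85,0,0]},
  {"delta_pos": [2,-23,-24.1],"twist": [1.85,0,0]},
  {"delta_pos": [2,-23,-24.1],"twist": [1.85,0,0]},
], jaw=1, squeeze=30)

```text
time: 1.87
tcp_pos: [0.5979, 0.0811, 0.2064]
tool_rot: [[-0.0, 0.072, -0.997], [-0.0, -0.997, -0.072], [-1.0, 0.0, 0.0]]
wrist_force: [0.8, 0.1, 0.2]
width: 0.0001
```

```bash
cat >> h.py <<'E'
a=np.radians(-85.87);ex=np.array([np.cos(a),np.sin(a)]);ey=np.array([-ex[1],ex[0]]);O=np.array([.599,-.0179])
def T(p): d=np.array(p)[:2]-O; return (np.array([d@ex,d@ey])*1000).round(1)
def st():
    s=manip.observe();R=np.array(s["tool_rot"]);p=s["tcp_pos"]
    print("t",round(s["time"],2),"tcp tray mm",T(p),"z",round(p[2],4),"yaw err",round(np.degrees(np.arctan2(R[1,1],R[0,1])-a),2),"down",R[2,0].round(5),R[2].round(4),"w",round(s["width"],4),"F",np.round(s["wrist_force"],1))
def look(names=("side","top")):
    st()
    for n in names:
        c=manip.capture(n)
        print(n,[(d[0],d[1],d[2],T(d[3]).tolist()) for d in discs(c) if abs(T(d[3]))[0]<150 and abs(T(d[3]))[1]<125])
    return c
E
python3 -c "
from h import *
look()"
```

```text
t 1.87 tcp tray mm [-98.8   6. ] z 0.2064 yaw err -0.03 down -1.0 [-1.e+00  3.e-04  2.e-04] w 0.0001 F [0.8 0.1 0.2]
side [(260.5, 262.5, 116.0, [3.8, -64.9]), (313.0, 243.5, 102.5, [-2.3, 44.0]), (282.5, 226.5, 86.0, [-66.4, 7.9])]
top []
```

Request:
servo_tool([
  {"delta_pos": [0,-0.1,0],"twist": [0,0,0]},
  {"delta_pos": [1.2,-0.1,0],"twist": [0,0,0]},
  {"delta_pos": [2.5,-0.1,0],"twist": [0,0,0]},
  {"delta_pos": [3.6,-0.1,0],"twist": [0,0,0]},
  {"delta_pos": [4.3,-0.1,0],"twist": [0,0,0]},
  {"delta_pos": [4.6,-0.1,0],"twist": [0,0,0]},
  {"delta_pos": [4.6,-0.1,0],"twist": [0,0,0]},
])

```text
time: 2.55
tcp_pos: [0.5948, 0.0796, 0.0894]
tool_rot: [[-0.005, 0.07, -0.998], [-0.002, -0.998, -0.07], [-1.0, 0.002, 0.005]]
wrist_force: [-0.3, -0.2, -0.2]
width: -0.0001
```

```bash
python3 -c "
from h import *
look(('side',))
c=manip.capture('side');cv2.imwrite('pics/s2.png',cv2.resize(c['pixels'][150:350,180:400],None,fx=3,fy=3))"
```

```text
t 2.55 tcp tray mm [-97.5   2.9] z 0.0894 yaw err -0.14 down -0.99998 [-1.      0.0016  0.0052] w -0.0001 F [-0.3 -0.2 -0.2]
side [(260.5, 262.5, 115.5, [3.8, -64.9]), (313.0, 243.5, 102.5, [-2.3, 44.0]), (282.5, 226.0, 89.0, [-67.7, 8.4])]
```

View pics/s2.png

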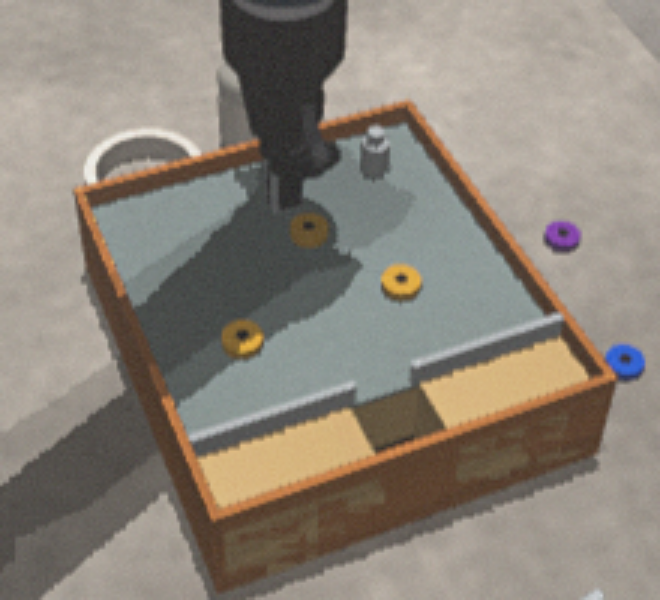

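The tip sits behind B, slightly to the -y side. I'll align y, yaw about 3° toward the gate, and push B halfway.

Request:
servo_tool([
  {"delta_pos": [0.05,0,-0.22],"twist": [0.5,0,0]},
  {"delta_pos": [0.1,0,-0.22],"twist": [0.5,0,0]},
  {"delta_pos": [0.1,0,-0.22],"twist": [0.5,0,0]},
  {"delta_pos": [0.1,0.25,-0.21],"twist": [0.5,0,0]},
  {"delta_pos": [0.1,0.5,-0.2],"twist": [0.5,0,0]},
  {"delta_pos": [0.1,0.75,-0.18],"twist": [0.5,0,0]},
  {"delta_pos": [0.1,1.0,-0.16],"twist": [0.5,0,0]},
  {"delta_pos": [0.1,1.25,-0.15],"twist": [0.5,0,0]},
  {"delta_pos": [0.1,1.5,-0.13],"twist": [0.5,0,0]},
  {"delta_pos": [0.1,1.75,-0.12],"twist": [0.5,0,0]},
  {"delta_pos": [0.1,2.0,-0.1],"twist": [0.5,0,0]},
  {"delta_pos": [0.1,2.25,-0.09],"twist": [0.5,0,0]},
  {"delta_pos": [0.1,2.5,-0.08],"twist": [0.5,0,0]},
  {"delta_pos": [0.1,2.5,-0.08],"twist": [0.5,0,0]},
])

```text
time: 3.82
tcp_pos: [0.6036, 0.0173, 0.0891]
tool_rot: [[-0.0, 0.017, -1.0], [-0.002, -1.0, -0.017], [-1.0, 0.002, 0.0]]
wrist_force: [-0.2, -0.9, -0.1]
width: 0.0002
```

```bash
python3 -c "
from h import *
look(('side','top'))"
```

```text
t 3.82 tcp tray mm [-34.8   7.1] z 0.0891 yaw err -3.14 down -1.0 [-1.0e+00  1.6e-03  2.0e-04] w 0.0002 F [-0.2 -0.9 -0.1]
side [(260.5, 262.5, 115.0, [3.8, -64.9]), (292.0, 246.0, 96.5, [-11.6, 4.4]), (313.0, 243.5, 104.5, [-2.3, 44.0])]
top []
```

Request:
servo_tool([
  {"delta_pos": [0.06,0.25,0],"twist": [0,0,0]},
  {"delta_pos": [0.06,0.5,0],"twist": [0,0,0]},
  {"delta_pos": [0.06,0.75,0],"twist": [0,0,0]},
  {"delta_pos": [0.06,1.0,0],"twist": [0,0,0]},
  {"delta_pos": [0.06,1.25,0],"twist": [0,0,0]},
  {"delta_pos": [0.06,1.5,0],"twist": [0,0,0]},
  {"delta_pos": [0.06,1.75,0],"twist": [0,0,0]},
  {"delta_pos": [0.06,2.0,0],"twist": [0,0,0]},
  {"delta_pos": [0.06,2.0,0],"twist": [0,0,0]},
])

```text
time: 4.67
tcp_pos: [0.6045, -0.0328, 0.0877]
tool_rot: [[-0.0, 0.017, -1.0], [-0.001, -1.0, -0.017], [-1.0, 0.001, 0.0]]
wrist_force: [0.2, -0.0, 0.1]
width: -0.0002
```

```bash
python3 -c "
from h import *
look(('side',))"
```

```text
t 4.67 tcp tray mm [15.2  4.5] z 0.0877 yaw err -3.16 down -1.0 [-1.0e+00  1.4e-03  1.0e-04] w -0.0002 F [ 0.2 -0.   0.1]
side [(302.0, 265.5, 110.0, [38.9, 2.0]), (260.5, 262.5, 117.5, [3.8, -64.9])]
```

Request:
servo_tool([
  {"delta_pos": [0,0.25,0],"twist": [0,0,0]},
  {"delta_pos": [0,0.5,0],"twist": [0,0,0]},
  {"delta_pos": [0,0.75,0],"twist": [0,0,0]},
  {"delta_pos": [0,1.0,0],"twist": [0,0,0]},
  {"delta_pos": [0,1.25,0],"twist": [0,0,0]},
  {"delta_pos": [0,1.5,0],"twist": [0,0,0]},
  {"delta_pos": [0,1.65,0],"twist": [0,0,0]},
  {"delta_pos": [0,1.65,0],"twist": [0,0,0]},
  {"delta_pos": [0,1.65,0],"twist": [0,0,0]},
])

```text
time: 5.47
tcp_pos: [0.6053, -0.0721, 0.0877]
tool_rot: [[-0.0, 0.019, -1.0], [-0.0, -1.0, -0.019], [-1.0, 0.0, 0.0]]
wrist_force: [-1.0, -1.0, 0.2]
width: 0.0
```

```bash
python3 -c "
from h import *
look(('side',))
c=manip.capture('side');cv2.imwrite('pics/s3.png',cv2.resize(c['pixels'][180:340,190:400],None,fx=3.5,fy=3.5))"
```

```text
t 5.47 tcp tray mm [54.6  2.4] z 0.0877 yaw err -3.06 down -1.0 [-1.e+00  4.e-04  0.e+00] w 0.0 F [-1.  -1.   0.2]
side [(311.0, 283.0, 146.5, [80.8, 0.1]), (260.5, 262.5, 114.5, [3.8, -64.9])]
```

View pics/s3.png

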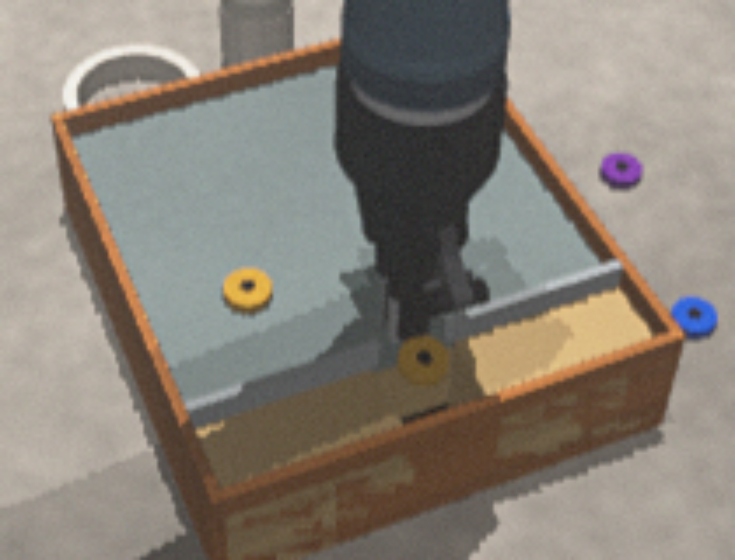

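B is in the gate at crop (423,360), tilting at the slot edge. I'll push 8 mm more.

Request:
servo_tool([
  {"delta_pos": [0,0.1,0],"twist": [0,0,0]},
  {"delta_pos": [0,0.2,0],"twist": [0,0,0]},
  {"delta_pos": [0,0.32,0],"twist": [0,0,0]},
  {"delta_pos": [0,0.32,0],"twist": [0,0,0]},
  {"delta_pos": [0,-0.3,0],"twist": [0,0,0]},
  {"delta_pos": [-1,-1,0],"twist": [0,0,0]},
  {"delta_pos": [-3,-1.5,0],"twist": [0,0,0]},
  {"delta_pos": [-3,-1.5,0],"twist": [0,0,0]},
])

```text
time: 6.23
tcp_pos: [0.6078, -0.03, 0.1682]
tool_rot: [[0.009, 0.024, -1.0], [0.002, -1.0, -0.024], [-1.0, -0.002, -0.009]]
wrist_force: [1.4, 0.9, 1.5]
width: 0.0
```

```bash
python3 -c "
from h import *
look(('side',))
c=manip.capture('side');cv2.imwrite('pics/s4.png',cv2.resize(c['pixels'][180:340,190:400],None,fx=3.5,fy=3.5))"
```

```text
t 6.23 tcp tray mm [12.7  8. ] z 0.1682 yaw err -2.77 down -0.99996 [-1.     -0.0018 -0.0087] w 0.0 F [1.4 0.9 1.5]
side [(260.5, 262.5, 115.5, [3.8, -64.9]), (313.0, 243.5, 102.5, [-2.3, 44.0])]
```

View pics/s4.png

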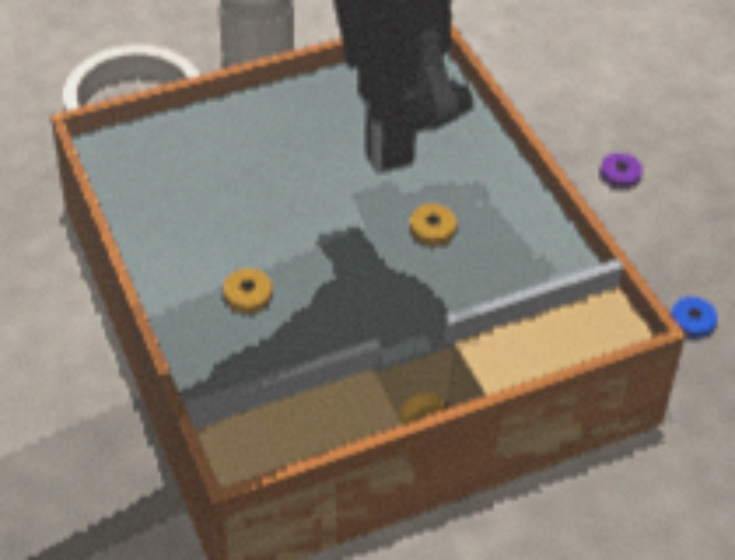

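B is in the slot (crop 422,405). A and C have not moved. Next is A: I'll go to its +y side and descend.

Request:
servo_tool([
  {"delta_pos": [0,-0.3,-1.4],"twist": [-0.3,0,0]},
  {"delta_pos": [0,-0.6,-2.8],"twist": [-0.46,0,0]},
  {"delta_pos": [0,-0.6,-2.8],"twist": [-0.46,0,0]},
  {"delta_pos": [1.2,-0.6,-2.8],"twist": [-0.46,0,0]},
  {"delta_pos": [2.2,-0.6,-2.8],"twist": [-0.46,0,0]},
  {"delta_pos": [2.9,-0.6,-2.8],"twist": [-0.46,0,0]},
  {"delta_pos": [3.1,-0.6,-2.8],"twist": [-0.46,0,0]},
  {"delta_pos": [3.1,-0.6,-2.8],"twist": [-0.46,0,0]},
])

```text
time: 7.0
tcp_pos: [0.6732, -0.0185, 0.0852]
tool_rot: [[-0.004, 0.067, -0.998], [-0.001, -0.998, -0.067], [-1.0, 0.001, 0.004]]
wrist_force: [-2.1, 0.1, 8.1]
width: 0.0003
```

```bash
python3 -c "
from h import *
look(('side',))"
```

```text
t 7.0 tcp tray mm [ 6.  73.9] z 0.0852 yaw err -0.3 down -0.99999 [-1.      0.001   0.0037] w 0.0003 F [-2.1  0.1  8.1]
side [(267.7, 323.7, 196.0, [127.9, -99.2]), (260.5, 262.5, 116.5, [3.8, -64.9]), (313.0, 243.5, 102.0, [-2.3, 44.0])]
```

Request:
servo_tool([
  {"delta_pos": [-0.1,-0.2,0],"twist": [0,0,0]},
  {"delta_pos": [-0.1,-0.35,0],"twist": [0,0,0]},
  {"delta_pos": [-0.1,-0.35,0.25],"twist": [0,0,0]},
  {"delta_pos": [-0.1,-0.35,0.5],"twist": [0,0,0]},
  {"delta_pos": [-0.1,-0.35,0.75],"twist": [0,0,0]},
  {"delta_pos": [-0.1,-0.35,1.0],"twist": [0,0,0]},
  {"delta_pos": [-0.1,-0.35,1.25],"twist": [0,0,0]},
  {"delta_pos": [-0.1,-0.35,1.4],"twist": [0,0,0]},
  {"delta_pos": [-0.1,-0.35,1.4],"twist": [0,0,0]},
])

```text
time: 7.8
tcp_pos: [0.6374, -0.0115, 0.0875]
tool_rot: [[-0.001, 0.068, -0.998], [-0.0, -0.998, -0.068], [-1.0, 0.0, 0.001]]
wrist_force: [-0.7, 0.3, 0.5]
width: 0.0001
```

```bash
python3 -c "
from h import *
look(('side',))"
```

```text
t 7.8 tcp tray mm [-3.6 38.8] z 0.0875 yaw err -0.25 down -1.0 [-1.0e+00  4.0e-04  1.5e-03] w 0.0001 F [-0.7  0.3  0.5]
side [(260.5, 262.5, 116.5, [3.8, -64.9]), (298.0, 249.5, 103.0, [0.8, 11.3])]
```

Request:
servo_tool([
  {"delta_pos": [0,0,0.2],"twist": [0,0,0]},
  {"delta_pos": [0,0,0.4],"twist": [0,0,0]},
  {"delta_pos": [0,0,0.45],"twist": [0,0,0]},
  {"delta_pos": [0,0,0.45],"twist": [0,0,0]},
  {"delta_pos": [0,0,0],"twist": [0,0,0]},
  {"delta_pos": [-0.8,-0.5,0],"twist": [0,0,0]},
  {"delta_pos": [-1.2,-1.5,0.5],"twist": [0,0,0]},
  {"delta_pos": [-1.2,-1.7,1.5],"twist": [0,0,0]},
  {"delta_pos": [-1.2,-1.7,1.5],"twist": [0,0,0]},
  {"delta_pos": [-1.2,-1.7,1.5],"twist": [0,0,0]},
])

```text
time: 8.68
tcp_pos: [0.5971, 0.0295, 0.1176]
tool_rot: [[-0.001, 0.07, -0.998], [-0.0, -0.998, -0.07], [-1.0, 0.0, 0.001]]
wrist_force: [0.3, 0.2, -0.1]
width: 0.0001
```

```bash
python3 -c "
from h import *
look(('side',))"
```

```text
t 8.68 tcp tray mm [-47.4   1.5] z 0.1176 yaw err -0.11 down -1.0 [-1.0e+00  4.0e-04  1.3e-03] w 0.0001 F [ 0.3  0.2 -0.1]
side [(260.5, 262.5, 114.5, [3.8, -64.9]), (293.0, 250.5, 107.0, [-0.5, 1.5])]
```

Request:
servo_tool([
  {"delta_pos": [0.6,0,0],"twist": [0,0,0]},
  {"delta_pos": [1.1,0,0],"twist": [0,0,0]},
  {"delta_pos": [1.18,0.2,0],"twist": [0,0,0]},
  {"delta_pos": [1.18,0.45,0],"twist": [0,0,0]},
  {"delta_pos": [1.18,0.7,0],"twist": [0,0,0]},
  {"delta_pos": [1.18,0.95,0],"twist": [0,0,0]},
  {"delta_pos": [1.18,1.2,0],"twist": [0,0,0]},
  {"delta_pos": [1.18,1.45,0],"twist": [0,0,0]},
  {"delta_pos": [1.18,1.7,0],"twist": [0,0,0]},
  {"delta_pos": [1.18,1.95,0],"twist": [0,0,0]},
  {"delta_pos": [1.18,2.2,0],"twist": [0,0,0]},
  {"delta_pos": [1.18,2.45,0],"twist": [0,0,0]},
  {"delta_pos": [1.18,2.6,0],"twist": [0,0,0]},
  {"delta_pos": [1.18,2.6,0],"twist": [0,0,0]},
])

```text
time: 9.9
tcp_pos: [0.6029, -0.0379, 0.0882]
tool_rot: [[-0.0, 0.066, -0.998], [-0.001, -0.998, -0.066], [-1.0, 0.001, 0.0]]
wrist_force: [0.9, -0.1, 0.1]
width: 0.0003
```

```bash
python3 -c "
from h import *
look(('side',))"
```

```text
t 9.9 tcp tray mm [20.2  2.5] z 0.0882 yaw err -0.35 down -1.0 [-1.e+00  9.e-04  1.e-04] w 0.0003 F [ 0.9 -0.1  0.1]
side [(302.5, 267.5, 113.0, [43.5, 1.0]), (260.5, 262.5, 117.5, [3.8, -64.9])]
```

Centred at y≈1 mm, so I'll push A through, then back off and lift.

Request:
servo_tool([
  {"delta_pos": [0,0.25,0],"twist": [0,0,0]},
  {"delta_pos": [0,0.5,0],"twist": [0,0,0]},
  {"delta_pos": [0,0.75,0],"twist": [0,0,0]},
  {"delta_pos": [0,1.0,0],"twist": [0,0,0]},
  {"delta_pos": [0,1.25,0],"twist": [0,0,0]},
  {"delta_pos": [0,1.5,0],"twist": [0,0,0]},
  {"delta_pos": [0,1.7,0],"twist": [0,0,0]},
  {"delta_pos": [0,1.7,0],"twist": [0,0,0]},
  {"delta_pos": [0,1.7,0],"twist": [0,0,0]},
  {"delta_pos": [0,1.0,0],"twist": [0,0,0]},
  {"delta_pos": [-1,0.3,0],"twist": [0,0,0]},
  {"delta_pos": [-3,0,0],"twist": [0,0,0]},
  {"delta_pos": [-3,0,0],"twist": [0,0,0]},
])

```text
time: 11.03
tcp_pos: [0.6064, -0.0317, 0.1692]
tool_rot: [[0.01, 0.073, -0.997], [0.002, -0.997, -0.073], [-1.0, -0.001, -0.01]]
wrist_force: [2.0, 0.5, 1.8]
width: 0.0002
```

```bash
python3 -c "
from h import *
look(('side',))
c=manip.capture('side');cv2.imwrite('pics/s5.png',cv2.resize(c['pixels'][180:340,190:400],None,fx=3.5,fy=3.5))"
```

```text
t 11.03 tcp tray mm [14.3  6.4] z 0.1692 yaw err 0.05 down -0.99995 [-1.     -0.0012 -0.0096] w 0.0002 F [2.  0.5 1.8]
side [(252.5, 312.5, 60.0, [98.7, -114.6]), (260.5, 262.5, 115.5, [3.8, -64.9])]
```

View pics/s5.png

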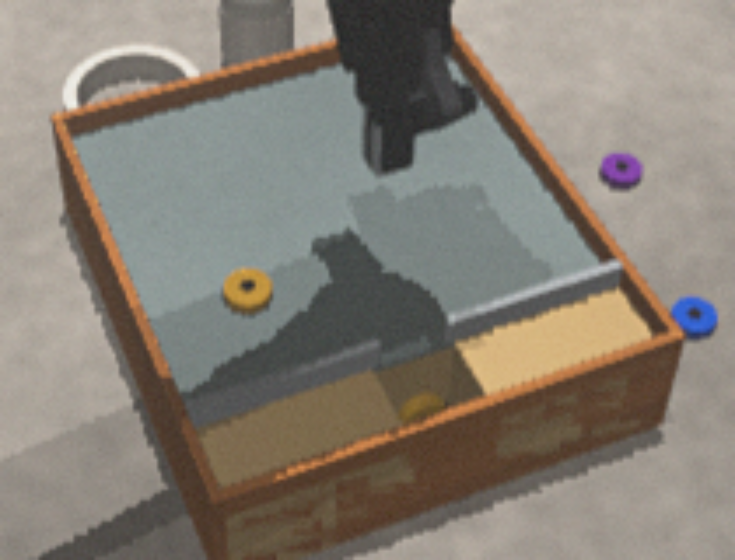

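A has dropped as well. Now C: go to its -y side and descend.

Request:
servo_tool([
  {"delta_pos": [0,-0.2,1.5],"twist": [0,0,0]},
  {"delta_pos": [0,-0.5,3],"twist": [0,0,0]},
  {"delta_pos": [0,-0.5,4.1],"twist": [0,0,0]},
  {"delta_pos": [0,-0.5,4.1],"twist": [0,0,0]},
  {"delta_pos": [0,-0.5,4.1],"twist": [0,0,0]},
  {"delta_pos": [1.2,-0.5,4.1],"twist": [0,0,0]},
  {"delta_pos": [2,-0.5,4.1],"twist": [0,0,0]},
  {"delta_pos": [2,-0.5,4.1],"twist": [0,0,0]},
  {"delta_pos": [2,-0.5,4.1],"twist": [0,0,0]},
])

```text
time: 11.88
tcp_pos: [0.4996, -0.0306, 0.1121]
tool_rot: [[-0.003, 0.068, -0.998], [0.001, -0.998, -0.068], [-1.0, -0.001, 0.002]]
wrist_force: [0.9, 0.2, 0.4]
width: -0.0002
```

```bash
python3 -c "
from h import *
look(('side',))"
```

```text
t 11.88 tcp tray mm [   5.5 -100. ] z 0.1121 yaw err -0.25 down -1.0 [-1.     -0.0011  0.0025] w -0.0002 F [0.9 0.2 0.4]
side [(260.5, 262.5, 116.5, [3.8, -64.9])]
```

Request:
servo_tool([
  {"delta_pos": [0.5,-0.08,0],"twist": [0,0,0]},
  {"delta_pos": [0.95,-0.08,0],"twist": [0,0,0]},
  {"delta_pos": [0.95,-0.08,-0.2],"twist": [0,0,0]},
  {"delta_pos": [0.95,-0.08,-0.45],"twist": [0,0,0]},
  {"delta_pos": [0.95,-0.08,-0.7],"twist": [0,0,0]},
  {"delta_pos": [0.95,-0.08,-0.95],"twist": [0,0,0]},
  {"delta_pos": [0.95,-0.08,-1.2],"twist": [0,0,0]},
  {"delta_pos": [0.95,-0.08,-1.45],"twist": [0,0,0]},
  {"delta_pos": [0.95,-0.08,-1.7],"twist": [0,0,0]},
  {"delta_pos": [0.95,-0.08,-1.95],"twist": [0,0,0]},
  {"delta_pos": [0.95,-0.08,-2.2],"twist": [0,0,0]},
  {"delta_pos": [0.95,-0.08,-2.4],"twist": [0,0,0]},
  {"delta_pos": [0.95,-0.08,-2.4],"twist": [0,0,0]},
])

```text
time: 13.02
tcp_pos: [0.5611, -0.0243, 0.0898]
tool_rot: [[0.002, 0.068, -0.998], [0.0, -0.998, -0.068], [-1.0, -0.0, -0.002]]
wrist_force: [0.1, -0.2, 0.0]
width: -0.0002
```

```bash
python3 -c "
from h import *
look(('side',))"
```

```text
t 13.02 tcp tray mm [  3.6 -38.3] z 0.0898 yaw err -0.23 down -1.0 [-1.0e+00 -3.0e-04 -1.9e-03] w -0.0002 F [ 0.1 -0.2  0. ]
side []
```

Request:
servo_tool([
  {"delta_pos": [0.05,0,-0.2],"twist": [0,0,0]},
  {"delta_pos": [0.05,0,-0.4],"twist": [0,0,0]},
  {"delta_pos": [0.05,0,-0.5],"twist": [0,0,0]},
  {"delta_pos": [0.05,0,-0.5],"twist": [0,0,0]},
  {"delta_pos": [0,0,0],"twist": [0,0,0]},
  {"delta_pos": [-1.0,-0.5,0],"twist": [0,0,0]},
  {"delta_pos": [-1.2,-1.5,-0.5],"twist": [0,0,0]},
  {"delta_pos": [-1.2,-2.1,-1.4],"twist": [0,0,0]},
  {"delta_pos": [-1.2,-2.1,-1.4],"twist": [0,0,0]},
  {"delta_pos": [-1.2,-2.1,-1.4],"twist": [0,0,0]},
])

```text
time: 13.9
tcp_pos: [0.5919, 0.0323, 0.1201]
tool_rot: [[0.002, 0.071, -0.997], [0.001, -0.997, -0.071], [-1.0, -0.001, -0.002]]
wrist_force: [0.5, -0.3, -0.2]
width: 0.0001
```

```bash
python3 -c "
from h import *
look(('side',))"
```

```text
t 13.9 tcp tray mm [-50.6  -3.5] z 0.1201 yaw err -0.07 down -1.0 [-1.     -0.001  -0.0017] w 0.0001 F [ 0.5 -0.3 -0.2]
side [(291.0, 253.5, 106.5, [5.0, -4.9])]
```

Request:
servo_tool([
  {"delta_pos": [0.6,0,0.06],"twist": [-0.55,0,0]},
  {"delta_pos": [1.2,0,0.06],"twist": [-0.55,0,0]},
  {"delta_pos": [1.25,0.25,0.06],"twist": [-0.55,0,0]},
  {"delta_pos": [1.25,0.5,0.06],"twist": [-0.55,0,0]},
  {"delta_pos": [1.25,0.75,0.05],"twist": [-0.55,0,0]},
  {"delta_pos": [1.25,1.0,0.04],"twist": [-0.55,0,0]},
  {"delta_pos": [1.25,1.25,0.03],"twist": [-0.55,0,0]},
  {"delta_pos": [1.25,1.5,0.01],"twist": [-0.55,0,0]},
  {"delta_pos": [1.25,1.75,0],"twist": [-0.55,0,0]},
  {"delta_pos": [1.25,2.0,-0.02],"twist": [-0.55,0,0]},
  {"delta_pos": [1.25,2.25,-0.04],"twist": [-0.55,0,0]},
  {"delta_pos": [1.25,2.5,-0.05],"twist": [-0.55,0,0]},
  {"delta_pos": [1.25,2.7,-0.07],"twist": [-0.55,0,0]},
  {"delta_pos": [1.25,2.7,-0.07],"twist": [-0.55,0,0]},
])

```text
time: 15.12
tcp_pos: [0.5973, -0.0391, 0.0882]
tool_rot: [[0.0, 0.123, -0.992], [-0.001, -0.992, -0.123], [-1.0, 0.001, 0.0]]
wrist_force: [0.4, 0.4, -0.5]
width: 0.0
```

```bash
python3 -c "
from h import *
look(('side',))"
```

```text
t 15.12 tcp tray mm [21.  -3.2] z 0.0882 yaw err 2.93 down -1.0 [-1.0e+00  1.1e-03  1.0e-04] w 0.0 F [ 0.4  0.4 -0.5]
side [(300.5, 268.5, 116.0, [44.3, -3.4])]
```

Request:
servo_tool([
  {"delta_pos": [0,0.2,-0.03],"twist": [0,0,0]},
  {"delta_pos": [0,0.4,-0.06],"twist": [0,0,0]},
  {"delta_pos": [0,0.6,-0.07],"twist": [0,0,0]},
  {"delta_pos": [0,0.8,-0.07],"twist": [0,0,0]},
  {"delta_pos": [0,0.8,-0.07],"twist": [0,0,0]},
])

```text
time: 15.58
tcp_pos: [0.6016, -0.0587, 0.0882]
tool_rot: [[0.0, 0.123, -0.992], [-0.001, -0.992, -0.123], [-1.0, 0.001, 0.0]]
wrist_force: [-0.0, -0.6, -0.4]
width: -0.0005
```

```bash
python3 -c "
from h import *
look(('side',))"
```

```text
t 15.58 tcp tray mm [40.9 -0.4] z 0.0882 yaw err 2.94 down -1.0 [-1.0e+00  1.2e-03  1.0e-04] w -0.0005 F [-0.  -0.6 -0.4]
side [(306.5, 276.5, 126.0, [64.8, -1.1])]
```

It's in the gate at y≈-1. I'll push it through, then back off and raise.

Request:
servo_tool([
  {"delta_pos": [0,0.25,0],"twist": [0,0,0]},
  {"delta_pos": [0,0.5,0.01],"twist": [0,0,0]},
  {"delta_pos": [0,0.75,0.02],"twist": [0,0,0]},
  {"delta_pos": [0,0.88,0.02],"twist": [0,0,0]},
  {"delta_pos": [0,0.88,0.02],"twist": [0,0,0]},
  {"delta_pos": [0,0.88,0.02],"twist": [0,0,0]},
  {"delta_pos": [0,0.2,0],"twist": [0,0,0]},
  {"delta_pos": [-1,-0.5,0],"twist": [0,0,0]},
  {"delta_pos": [-4,-2,0],"twist": [0,0,0]},
  {"delta_pos": [-5,-3,3],"twist": [0,0,0]},
  {"delta_pos": [-5,-3,6],"twist": [0,0,0]},
  {"delta_pos": [-5,-3,6],"twist": [0,0,0]},
  {"delta_pos": [-5,-3,6],"twist": [0,0,0]},
  {"delta_pos": [-5,-3,6],"twist": [0,0,0]},
  {"delta_pos": [-5,-3,6],"twist": [0,0,0]},
  {"delta_pos": [-5,-3,6],"twist": [0,0,0]},
])

```text
time: 16.97
tcp_pos: [0.4439, -0.0009, 0.2138]
tool_rot: [[0.003, 0.126, -0.992], [-0.001, -0.992, -0.126], [-1.0, 0.001, -0.002]]
wrist_force: [0.7, -0.5, -0.2]
width: 0.0
```

```bash
python3 -c "
from h import *
c=look(('side','top'))
s=manip.capture('side')
cv2.imwrite('pics/s6.png',np.hstack([cv2.resize(c['pixels'][130:295,180:460],(400,236)),cv2.resize(s['pixels'][160:325,150:430],(400,236))]))
cv2.imwrite('pics/slot.png',np.hstack([cv2.resize(c['pixels'][180:235,350:405],(390,390),interpolation=2),cv2.resize(s['pixels'][265:320,285:340],(390,390),interpolation=2)]))"
```

```text
t 16.97 tcp tray mm [ -28.1 -153.4] z 0.2138 yaw err 3.09 down -1.0 [-1.      0.001  -0.0024] w 0.0 F [ 0.7 -0.5 -0.2]
side []
top [(371.0, 206.0, 190.5, [83.4, -5.5])]
```

View pics/s6.png

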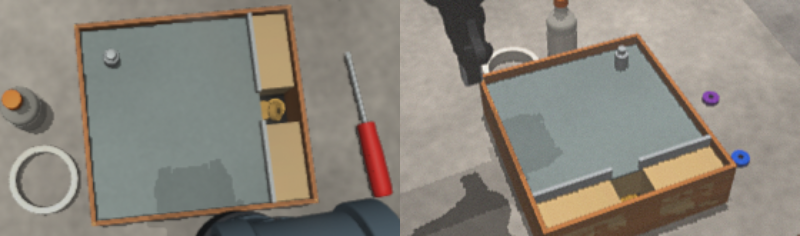

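View pics/slot.png

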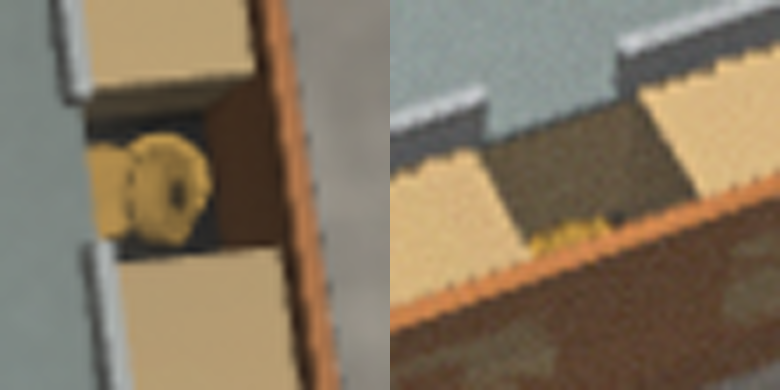

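```bash
python3 -c "
from h import *
c=manip.capture('top');K=c['camera_matrix'];z=c['z_map'];m=brass(c)>0
for v in range(198,218,3):
  for u in range(361,382,3):
    if m[v,u]:
      q=np.array([(u-K[0,2])/K[0,0],-(v-K[1,2])/K[1,1],-1])*z[v,u];P=np.array(c['orientation'])@q+c['position'];print(u,v,T(P),round(P[2]*1000,1))
st()"
```

```text
364 201 [83.5 11.5] 21.3
367 201 [88.  10.2] 26.3
370 201 [91.5  8.5] 34.6
373 201 [96.7  7.7] 36.5
376 201 [104.8   8.4] 27.4
364 204 [82.9  5.8] 20.9
367 204 [88.3  5. ] 22.2
370 204 [89.8  2.3] 38.3
373 204 [95.5  1.8] 37.9
376 204 [103.3   2.3] 30.2
379 204 [112.7   3.5] 17.1
364 207 [82.5  0.2] 19.4
367 207 [87.2 -0.8] 23.3
370 207 [89.  -3.3] 38.3
373 207 [94.8 -3.8] 37.8
376 207 [103.   -3.2] 28.3
364 210 [81.1 -5.8] 21.8
367 210 [86.6 -6.5] 22.6
370 210 [89.3 -8.5] 34.5
373 210 [94.5 -9.2] 36.2
376 210 [102.6  -8.7] 27.0
373 213 [ 94.7 -14.5] 32.6
t 17.17 tcp tray mm [ -28.1 -152.8] z 0.213 yaw err 3.05 down -1.0 [-1.0e+00 -1.3e-03 -3.0e-04] w 0.0 F [-1.2  0.7  0.1]
```

Everything brass in the slot is at or below z = 39 mm, well under the 56 mm limit. The deck is clear, and the post, bottle, tape and screwdriver look unmoved. The arm is clear of everything, so I'm handing in.

```bash
python3 -c "
from rig import manip
print(manip.job_done())"
```

```text
the job is handed in; nothing more can be done
None
```

I swept the three brass discs through the gate one at a time with the closed fingertips. Each of the first two was seen in the slot before the next was pushed. I handed the job in at about 17 s of the 61 s allowed, and it reported no verdict.

**Last checks:**
- **Deck:** it was empty of discs in both views.
- **Slot:** every brass point measured lay within the slot's mouth in plan, at or below z = 39 mm against the 56 mm limit. The discs overlap there, so I did not count all three in one picture.
- **Things to leave:** the post stood upright, and the bottle, tape and screwdriver looked unmoved in the last picture. I judged this by eye and did not measure it.
- **Arm:** it was raised clear of everything.

**What went less cleanly:**
- The fingertips pressed on the deck with about 8 N when coming down beside the second disc; I raised them at once.
- The camera estimates differed by about 2 mm between views.

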